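# Show which optics block goes where on the ray sheet

### The job

Show the pupil which block to use and where it goes: hold your fingertips close above the middle of the half-round block in the tray, pointing at it without touching, for three seconds, then point in the same way for three seconds at the middle of the half-round outline drawn on the paper, and finish still pointing there. Touch and move nothing at all, and do not dip the fingers over any other block or outline on the way.

Things in the scene. Friction and masses are not known exactly. Their poses are not given: they have to be found in the camera images.
- tray: grey shallow open kit tray, 330 x 215 mm outside, rim 18 mm high, walls and floor 5 mm thick, fixed to the bench, left or right of the robot's middle; the three clear blocks lie flat in it. Origin: centre of its underside; x along its long side, z up.
- half_round_top (a point): middle of the top face of the half-round block: a clear acrylic D-shaped block, 90 mm long on its flat side, 45 mm deep to the top of its round, 18 mm thick, lying flat (top face 23 mm above the work surface), loose. The point is midway between the flat side and the top of the round; x points away from the flat side towards the round, y along the flat side, z up.
- half_round_block: the half-round block itself; origin 18 mm below half_round_top, same axes.
- oblong_top (a point): centre of the top face of the oblong block: clear acrylic, 45 (x) x 85 (y) x 18 mm (z), lying flat, loose, top face 23 mm above the work surface.
- oblong_block: the oblong block itself; origin 18 mm below oblong_top, same axes.
- triangle_top (a point): centre of the top face of the triangular block: clear acrylic, equal sides of 55 mm, 18 mm thick, lying flat, loose, top face 23 mm above the work surface; x points to a corner.
- triangle_block: the triangular block itself; origin 18 mm below triangle_top, same axes.
- sheet: white paper sheet, 297 x 210 mm, 1 mm thick, fixed to the bench on the other side from the tray, carrying the three drawn outlines. Origin: centre of its underside; x along its long side, z up.
- half_round_outline: black lines 3 mm wide, drawn on the sheet, 1 mm above the work surface. The half-round (D-shaped) outline, 90 mm along its flat side and 45 mm deep; origin at its middle, midway between the flat side and the top of the round; axes as the half-round block's.
- oblong_outline: black lines 3 mm wide, drawn on the sheet, 1 mm above the work surface. The oblong outline, 45 (x) x 85 (y) mm; origin at its centre.
- triangle_outline: black lines 3 mm wide, drawn on the sheet, 1 mm above the work surface. The triangular outline, equal sides of 55 mm; origin at its centre.
There are look-alikes about, which are no part of the job. Leave any green or orange look-alike of the half_round_block alone.

How it is judged:
On the way, in this order (a step that is already met when the one before it is completed fails the run):
1. the half-round block is pointed at for three seconds (2.5 s suffices): TCP within 20 mm sideways of the middle of its top and less than 80 mm above it (horizontal distance between the grasp point and half_round_top below 0.02 m and z of the grasp point in the frame of half_round_top below 0.08 m), for 2.5 s.
2. then the half-round outline is pointed at in the same way (horizontal distance between the grasp point and half_round_outline below 0.02 m and z of the grasp point in the frame of half_round_outline below 0.08 m), for 2.5 s.
At the end, for the whole second after the job is handed in: The TCP is still within 20 mm sideways of the middle of the half-round outline and less than 80 mm above it, and every block is within 4 mm of where it began (all of step 2 and distance of each of half_round_block, oblong_block, triangle_block from where it was at the start of the episode below 0.004 m); the robot touches nothing.
It fails at once if the robot touches anything (over 0.5 N) (contact force between any of the fingers, the arm and anything else above 0.5 N).
It fails at once if a block is moved or lifted by 4 mm or more (not (distance of each of half_round_block, oblong_block, triangle_block from where it was at the start of the episode below 0.004 m)).
It fails at once if another block or outline is pointed at: TCP within 20 mm sideways of its middle and less than 80 mm above it ((horizontal distance between the grasp point and oblong_top below 0.02 m and z of the grasp point in the frame of oblong_top below 0.08 m) or (horizontal distance between the grasp point and triangle_top below 0.02 m and z of the grasp point in the frame of triangle_top below 0.08 m) or (horizontal distance between the grasp point and oblong_outline below 0.02 m and z of the grasp point in the frame of oblong_outline below 0.08 m) or (horizontal distance between the grasp point and triangle_outline below 0.02 m and z of the grasp point in the frame of triangle_outline below 0.08 m)).
It also fails if it takes over 45 s, if anything falls off the work surface, if the arm or the gripper's body presses on something with over 40 N, if the wrist force passes 120 N, or if a joint passes its speed limit or range.

### The arm

A 6-joint arm with a two-finger parallel gripper is mounted at the origin on the work surface. World frame = base frame: x ahead of the robot, y to its left, z up, the work surface at z = 0. Lengths are in m, angles in rad, forces in N, time in s.
With the tool pointing down it reaches from about 0.25 to 0.725 m from the base axis. Payload 4 kg.
Tool frame: the origin (TCP) lies between the finger pads, 19 mm behind the fingertips; this is the grasp point; z points along the fingers, y is the line along which they close (so a half turn about z gives the same grasp; the last joint's range is limited). The gripper opens to 85 mm and grips with 20 to 120 N. Pads are 22 mm wide; open, the fingers measure 114 mm over their backs; the gripper's body (76 mm by 85 mm) begins 54 mm behind the grasp point. The pads swing forward as they close: fully open they stand 13 mm farther back than shut.
Start: joints at [1.194, 0.241, 0.005, 1.335, 0, 1.571], TCP at [0.184, 0.465, 0.25] pointing down, gripper open.
Joint ranges: [-2.72, 2.72], [-1.05, 1.87], [-1.09, 1.28], [-1.99, 2.15], [-1.42, 1.44], [-3.14, 3.14]. Speed limits (rad/s): [2.79, 2.79, 3.14, 3.14, 3.14, 3.14].

### API

Orientations are given as a unit quaternion [x, y, z, w].
In Python, from workcell import bot gives the robot as it stands.
- The arm moves only by the tool move_arm, never from a script. Its argument "motion" is a list of rows, each an object of numbers: "x", "y", "z": the shift along the tool's x, y, z in cm; "yaw": the turn about the tool's z in degrees. A call has 1 to 20 rows; each row is the pose to reach, as a shift and turn from the pose commanded when the call began, along the tool's axes at that moment; what a row does not reach only later rows make up. A row lasts 1/8 s, in which the tool goes at most 62.5 mm and 10.7 degrees, less where a joint would pass 70% of its speed; a pose out of reach is approached as far as the arm can. A call with a gripper value outside its range is refused whole. "gripper" is the opening, from -1 (shut) to 1 (fully open), set as the call begins (left out, the last holds). The fingers move at their own pace and stop on an object; the grip force is fixed at half the most. Time passes only in rows, so rows that repeat a pose let the fingers close. It gives the time, the measured TCP pose, the force, the opening and the grip force at its end, in the units of the state.
- bot.get_obs(): the state, without advancing time (a new reading comes with each control period).
- bot.camera(name): name is "scene" or "top"; returns the picture (400x640x3 uint8, blue, green, red); there is no depth.
- bot.camera_model(name): a dict with "K" (3x3 intrinsics, pixels), "dist" ([k1, k2, p1, p2, k3] as OpenCV has them; the pictures are not rectified), "world_from_camera" (4x4, takes a point from camera to world coordinates). Camera axes: x right, y down, z forward; pixel columns grow to the right and rows downward; lengths in m; the calibration is good to about 2 mm. A picture is of the moment at which its call begins. camera_model takes no time and is no camera call.
- bot.job_done(): hands the job in; it is judged then, once.
Trained networks look in the newest picture that a camera, given by its name, has taken for a name from the list of things; names that differ only in an ending like _2 or _b are one class to them, and where a whole thing is asked for, a point or a joint stands for the part that bears it (a point fixed in the world has none). Each returns a list of dicts, best first, with "score" (0 to 1); they miss things now and then, are a little off and sometimes report something else, mostly with a low value. They report only what shows in the picture. A call takes as long as a camera call. They do not tell look-alikes from the thing itself.
- bot.cut_out(camera, name): "mask" (400x640 bool, what is visible of it) and "centre" ([row, column] in pixels, amid what is visible of it).
The state is a dict: "clock": time; "joint_pos": joint angles; "joint_vel": joint speeds; "tau": joint torques, N m; "eef_pos": TCP position; "tool_rot": TCP orientation; "ft_force": force on the tool from outside, world axes, zero at the start; "ft_torque": the same for the moment, N m; "grip_width": finger opening in m; "grasp_force": force on a finger pad.
Only numpy, scipy, OpenCV 4.12 (cv2) and the standard library are available. Lean on these libraries where they do the work, as an engineer would, in place of code of your own. Each camera call takes 0.05 s, during which the arm holds its last target. There are 200 camera calls.

## Working session

There is one attempt and no reset: what is moved stays moved. The work goes in short steps, Python scripts to look and compute and a tool call to move; the robot and the scene stay as the last step left them, time stands still between calls to the robot, and variables do not carry over. Pictures are saved under pics/ and viewed, at most 10 in all, crops included, and the job is handed in when it is done.

Besides the shell and the picture viewer there is one more tool, called after "Emit:" as name([rows], argument=value, ...), one row to a line, values as JSON. move_arm: Moves the arm, as the interface text tells. Its arguments: {"type":"object","properties":{"motion":{"type":"array"},"gripper":{"type":"number"}},"required":["motion"]}

```bash
mkdir -p pics; cat > h.py <<'E'
import numpy as np,cv2
from workcell import bot
def px2w(cam,row,col,z):
    m=bot.camera_model(cam);K=np.array(m["K"],float);T=np.array(m["world_from_camera"])
    u=cv2.undistortPoints(np.array([[[col,row]]],float),K,np.array(m["dist"],float))[0,0]
    d=T[:3,:3]@[u[0],u[1],1];o=T[:3,3]
    return o+d*(z-o[2])/d[2]
E
python3 - <<'E'
from h import *
for c in("top","scene"):
    cv2.imwrite(f"pics/{c}0.png",bot.camera(c))
    for n,z in(("half_round_block",.023),("half_round_outline",.001),("oblong_block",.023),("triangle_block",.023),("oblong_outline",.001),("triangle_outline",.001),("tray",.018),("sheet",.001)):
        for r in bot.cut_out(c,n): print(c,n,round(r["score"],2),np.round(r["centre"]),r["mask"].sum(),px2w(c,*r["centre"],z).round(3)[:2])
o=bot.get_obs();print(o["clock"],o["eef_pos"],o["tool_rot"])
E
```

```text
top half_round_block 0.8 [278. 209.] 662 [0.281 0.278]
top half_round_block 0.78 [279. 398.] 693 [ 0.305 -0.149]
top half_round_block 0.73 [203. 289.] 665 [0.466 0.11 ]
top oblong_block 0.63 [132. 279.] 679 [0.636 0.149]
top oblong_block 0.59 [207. 290.] 669 [0.456 0.107]
top oblong_block 0.45 [169. 255.] 255 [0.542 0.197]
top triangle_block 0.63 [172. 253.] 272 [0.534 0.201]
top tray 0.77 [173. 264.] 10716 [0.534 0.176]
top tray 0.19 [171. 252.] 238 [0.539 0.203]
top sheet 0.75 [178. 414.] 10359 [ 0.55  -0.183]
top sheet 0.73 [204. 288.] 612 [0.468 0.113]
scene half_round_block 0.95 [131. 308.] 422 [0.276 0.269]
scene half_round_block 0.81 [238. 197.] 852 [ 0.301 -0.163]
scene half_round_block 0.65 [198. 337.] 521 [0.472 0.099]
scene half_round_block 0.62 [203. 379.] 8809 [0.557 0.139]
scene half_round_block 0.34 [315. 298.] 105 [ 0.571 -0.182]
scene half_round_block 0.17 [219. 412.] 787 [0.64  0.139]
scene half_round_outline 0.63 [319. 284.] 62 [ 0.548 -0.194]
scene oblong_block 0.64 [222. 413.] 822 [0.644 0.131]
scene triangle_block 0.79 [190. 384.] 296 [0.547 0.183]
scene oblong_outline 0.72 [356. 355.] 11 [ 0.686 -0.181]
scene tray 0.75 [203. 378.] 8881 [0.555 0.143]
scene tray 0.53 [323. 291.] 17838 [ 0.568 -0.201]
scene tray 0.39 [195. 338.] 575 [0.469 0.112]
scene sheet 0.98 [325. 292.] 17914 [ 0.567 -0.196]
0.9 [0.18396849 0.46495204 0.25003625] [1.87294130e-01 9.82303877e-01 4.04570244e-05 4.39078347e-06]
```

View pics/top0.png

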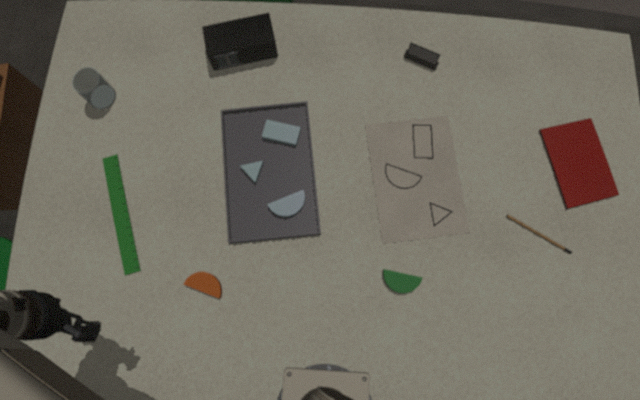

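View pics/scene0.png

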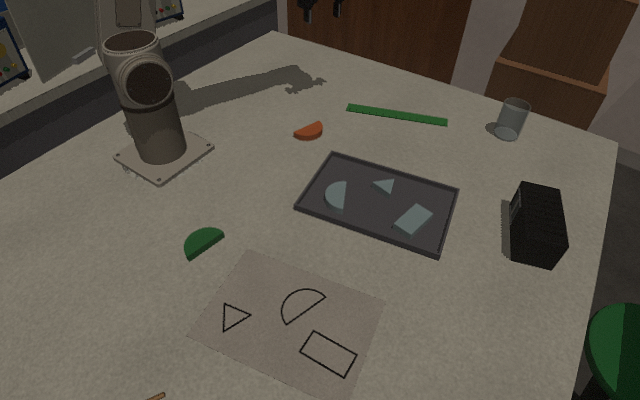

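Candidates in the top picture (col,row) are the orange D (203,286), the green D (402,280), the clear D in the tray (288,203) and the drawn D (403,175). By the description I choose the clear D in the tray and the drawn D. I'll check both in a close crop.

```bash
python3 - <<'E'
from h import *
t=cv2.imread("pics/top0.png");s=cv2.imread("pics/scene0.png")
f=lambda im,r,c:cv2.convertScaleAbs(cv2.resize(im[r:r+60,c:c+80],None,fx=5,fy=5,interpolation=cv2.INTER_CUBIC),alpha=1.4)
cv2.imwrite("pics/crop1.png",np.vstack([np.hstack([f(t,175,250),f(t,145,365)]),np.hstack([f(s,165,295),f(s,275,265)])]))
for n in["half_round_block"]:
  for c in("top","scene"):
    print(c,bot.camera_model(c)["world_from_camera"][:3,3] if hasattr(bot.camera_model(c)["world_from_camera"],"shape") else [r[3] for r in bot.camera_model(c)["world_from_camera"]])
E
```

```text
top [0.23605521 0.01218446 1.0894974 ]
scene [ 0.77572938 -0.4472817   0.64997154]
```

View pics/crop1.png

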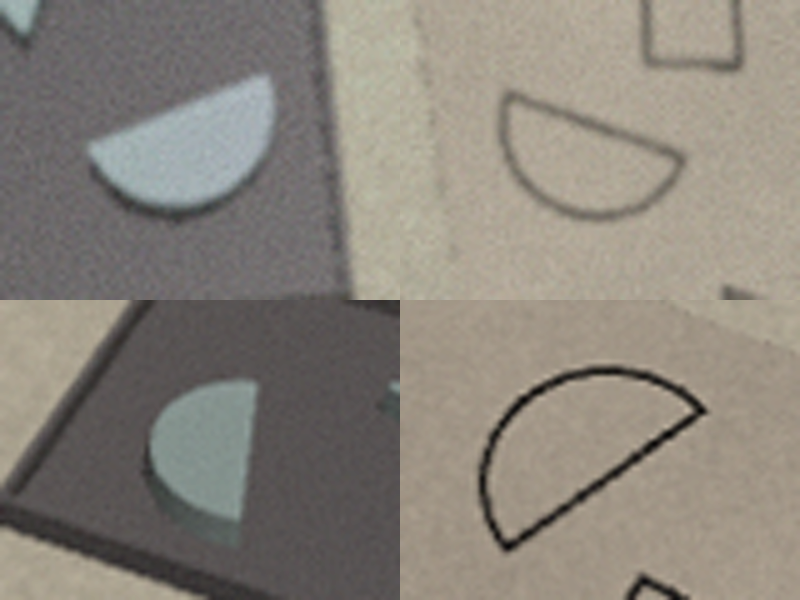

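The crop shows the clear D lying in the tray, with top-view corners at about (268,205) and (304,190). The drawn D's top-view corners are at (387,163) and (422,177). Next I'll work out both positions from the two cameras.

```bash
python3 - <<'E'
from h import *
P={("block","top",.023):((204.4,267.4),(189.8,303.6)),("block","scene",.023):((180.8,345.8),(208.6,342.6)),
("outl","top",.001):((163,386.2),(176.2,421.4)),("outl","scene",.001):((296.6,326),(324.4,286.2))}
t=bot.get_obs();from scipy.spatial.transform import Rotation as R
r=R.from_quat(t["tool_rot"])
for k,(a,b) in P.items():
    a=px2w(k[1],*a,k[2]);b=px2w(k[1],*b,k[2]);d=b-a;L=np.hypot(*d[:2])
    n=np.array([d[1],-d[0]])/L
    if n[0]>0:n=-n
    m=(a+b)[:2]/2+.0225*n
    print(k,"L",L.round(4),m.round(4),"tool cm",(r.inv().apply([*(m-t["eef_pos"][:2]),0])*100).round(2))
print("flow tri/obl above")
print(r.as_matrix().round(3))
E
```

```text
('block', 'top', 0.023) L 0.0905 [0.4583 0.1089] tool cm [-38.61 -23.01  -0.  ]
('block', 'scene', 0.023) L 0.0904 [0.4602 0.1083] tool cm [-38.81 -23.    -0.  ]
('outl', 'top', 0.001) L 0.0903 [ 0.5481 -0.1504] tool cm [-56.5  -43.81  -0.  ]
('outl', 'scene', 0.001) L 0.0914 [ 0.5489 -0.1506] tool cm [-56.58 -43.81  -0.  ]
flow tri/obl above
[[-0.93   0.368  0.   ]
 [ 0.368  0.93   0.   ]
 [ 0.     0.    -1.   ]]
```

Emit:
move_arm([
  {"x":-1,"y":-0.6},
  {"x":-3.4,"y":-2},
  {"x":-6.7,"y":-4},
  {"x":-10,"y":-6},
  {"x":-13.4,"y":-8},
  {"x":-16.8,"y":-10},
  {"x":-20.2,"y":-12},
  {"x":-23.5,"y":-14},
  {"x":-26.9,"y":-16},
  {"x":-30.3,"y":-18},
  {"x":-33.5,"y":-19.9},
  {"x":-36,"y":-21.4},
  {"x":-37.8,"y":-22.5},
  {"x":-38.7,"y":-23},
  {"x":-38.7,"y":-23},
  {"x":-38.7,"y":-23},
], gripper=-1)

```text
invalid input at $.motion[0]: expected keys x, y, z, yaw
```

Emit:
move_arm([
  {"x":-1,"y":-0.6,"z":0,"yaw":0},
  {"x":-3.4,"y":-2,"z":0,"yaw":0},
  {"x":-6.7,"y":-4,"z":0,"yaw":0},
  {"x":-10,"y":-6,"z":0,"yaw":0},
  {"x":-13.4,"y":-8,"z":0,"yaw":0},
  {"x":-16.8,"y":-10,"z":0,"yaw":0},
  {"x":-20.2,"y":-12,"z":0,"yaw":0},
  {"x":-23.5,"y":-14,"z":0,"yaw":0},
  {"x":-26.9,"y":-16,"z":0,"yaw":0},
  {"x":-30.3,"y":-18,"z":0,"yaw":0},
  {"x":-33.5,"y":-19.9,"z":0,"yaw":0},
  {"x":-36,"y":-21.4,"z":0,"yaw":0},
  {"x":-37.8,"y":-22.5,"z":0,"yaw":0},
  {"x":-38.7,"y":-23,"z":0,"yaw":0},
  {"x":-38.7,"y":-23,"z":0,"yaw":0},
  {"x":-38.7,"y":-23,"z":0,"yaw":0},
], gripper=-1)

```text
clock: 2.9
eef_pos: [0.4587, 0.1091, 0.25]
tool_rot: [0.187, 0.982, 0.0, -0.0]
ft_force: [-0.7, 0.8, -0.1]
grip_width: -0.0005
grasp_force: 0.0
```

Emit:
move_arm([
  {"x":0,"y":0,"z":1,"yaw":0},
  {"x":0,"y":0,"z":3,"yaw":0},
  {"x":0,"y":0,"z":5.5,"yaw":0},
  {"x":0,"y":0,"z":8,"yaw":0},
  {"x":0,"y":0,"z":10.5,"yaw":0},
  {"x":0,"y":0,"z":13,"yaw":0},
  {"x":0,"y":0,"z":15,"yaw":0},
  {"x":0,"y":0,"z":16.5,"yaw":0},
  {"x":0,"y":0,"z":17.2,"yaw":0},
  {"x":0,"y":0,"z":17.2,"yaw":0},
  {"x":0,"y":0,"z":17.2,"yaw":0},
  {"x":0,"y":0,"z":17.2,"yaw":0},
])

```text
clock: 4.4
eef_pos: [0.4597, 0.1088, 0.0787]
tool_rot: [0.187, 0.982, 0.0, 0.001]
ft_force: [-0.2, -0.2, -0.7]
grip_width: -0.0001
grasp_force: 0.0
```

```bash
python3 - <<'E'
from h import *
im=bot.camera("scene");cv2.imwrite("pics/s1.png",cv2.resize(im[60:260,220:480],None,fx=3,fy=3))
E
```

```text
(no output)
```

View pics/s1.png

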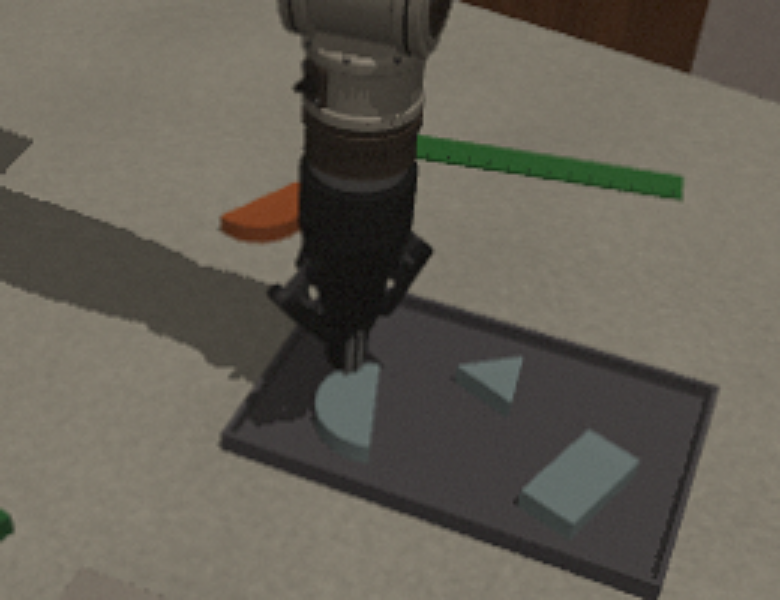

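The shut fingertips hang just above the clear D (about (355,370) in the crop) without touching it. Now I'll hold for over 3 s.

Emit:
move_arm([
  {"x":0,"y":0,"z":0,"yaw":0},
  {"x":0,"y":0,"z":0,"yaw":0},
  {"x":0,"y":0,"z":0,"yaw":0},
  {"x":0,"y":0,"z":0,"yaw":0},
  {"x":0,"y":0,"z":0,"yaw":0},
  {"x":0,"y":0,"z":0,"yaw":0},
  {"x":0,"y":0,"z":0,"yaw":0},
  {"x":0,"y":0,"z":0,"yaw":0},
  {"x":0,"y":0,"z":0,"yaw":0},
  {"x":0,"y":0,"z":0,"yaw":0},
  {"x":0,"y":0,"z":0,"yaw":0},
  {"x":0,"y":0,"z":0,"yaw":0},
  {"x":0,"y":0,"z":0,"yaw":0},
  {"x":0,"y":0,"z":0,"yaw":0},
  {"x":0,"y":0,"z":0,"yaw":0},
  {"x":0,"y":0,"z":0,"yaw":0},
  {"x":0,"y":0,"z":0,"yaw":0},
  {"x":0,"y":0,"z":0,"yaw":0},
  {"x":0,"y":0,"z":0,"yaw":0},
  {"x":0,"y":0,"z":0,"yaw":0},
])

```text
clock: 6.95
eef_pos: [0.4592, 0.1087, 0.078]
tool_rot: [0.187, 0.982, -0.0, -0.0]
ft_force: [0.4, 0.4, -0.2]
grip_width: 0.0001
grasp_force: 0.0
```

Emit:
move_arm([
  {"x":0,"y":0,"z":0,"yaw":0},
  {"x":0,"y":0,"z":0,"yaw":0},
  {"x":0,"y":0,"z":0,"yaw":0},
  {"x":0,"y":0,"z":0,"yaw":0},
  {"x":0,"y":0,"z":0,"yaw":0},
  {"x":0,"y":0,"z":0,"yaw":0},
  {"x":0,"y":0,"z":-1,"yaw":0},
  {"x":0,"y":0,"z":-3,"yaw":0},
  {"x":0,"y":0,"z":-5.5,"yaw":0},
  {"x":0,"y":0,"z":-8,"yaw":0},
  {"x":0,"y":0,"z":-10.5,"yaw":0},
  {"x":0,"y":0,"z":-12,"yaw":0},
  {"x":0,"y":0,"z":-12,"yaw":0},
])

```text
clock: 8.57
eef_pos: [0.4602, 0.1089, 0.1999]
tool_rot: [0.187, 0.982, 0.001, 0.002]
ft_force: [-0.4, -0.6, 0.2]
grip_width: -0.0
grasp_force: 0.0
```

Emit:
move_arm([
  {"x":-0.6,"y":-0.7,"z":0,"yaw":0},
  {"x":-2.1,"y":-2.5,"z":0,"yaw":0},
  {"x":-4.3,"y":-5,"z":0,"yaw":0},
  {"x":-6.4,"y":-7.5,"z":0,"yaw":0},
  {"x":-8.6,"y":-10,"z":0,"yaw":0},
  {"x":-10.7,"y":-12.5,"z":0,"yaw":0},
  {"x":-12.9,"y":-15,"z":0,"yaw":0},
  {"x":-15,"y":-17.5,"z":0,"yaw":0},
  {"x":-16.7,"y":-19.5,"z":0,"yaw":0},
  {"x":-17.5,"y":-20.4,"z":0,"yaw":0},
  {"x":-17.8,"y":-20.8,"z":0,"yaw":0},
  {"x":-17.8,"y":-20.8,"z":0,"yaw":0},
  {"x":-17.8,"y":-20.8,"z":0,"yaw":0},
])

```text
clock: 10.2
eef_pos: [0.548, -0.1494, 0.198]
tool_rot: [0.187, 0.982, 0.0, -0.0]
ft_force: [0.3, 0.5, 0.3]
grip_width: 0.0
grasp_force: 0.0
```

Emit:
move_arm([
  {"x":0,"y":0,"z":1,"yaw":0},
  {"x":0,"y":0,"z":3,"yaw":0},
  {"x":0,"y":0,"z":5.5,"yaw":0},
  {"x":0,"y":0,"z":8,"yaw":0},
  {"x":0,"y":0,"z":10.5,"yaw":0},
  {"x":0,"y":0,"z":12.5,"yaw":0},
  {"x":0,"y":0,"z":13.7,"yaw":0},
  {"x":0,"y":0,"z":14.3,"yaw":0},
  {"x":0,"y":0,"z":14.3,"yaw":0},
  {"x":0,"y":0,"z":14.3,"yaw":0},
  {"x":0,"y":0,"z":14.3,"yaw":0},
  {"x":0,"y":0,"z":14.3,"yaw":0},
])

```text
clock: 11.7
eef_pos: [0.5485, -0.1503, 0.0555]
tool_rot: [0.187, 0.982, -0.0, 0.0]
ft_force: [0.3, 0.2, 0.1]
grip_width: 0.0
grasp_force: 0.0
```

```bash
python3 - <<'E'
from h import *
im=bot.camera("scene");cv2.imwrite("pics/s2.png",cv2.resize(im[150:400,170:480],None,fx=2.4,fy=2.4))
E
```

```text
(no output)
```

View pics/s2.png

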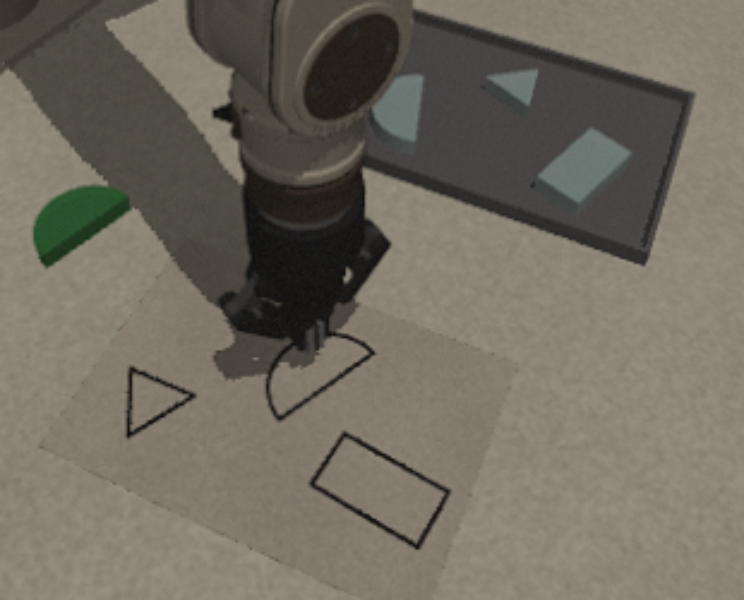

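The fingertips (about (315,345) in the crop) hang above the drawn D, and the blocks have not moved. Now I'll hold for over 3 s and hand in.

Emit:
move_arm([
  {"x":0,"y":0,"z":0,"yaw":0},
  {"x":0,"y":0,"z":0,"yaw":0},
  {"x":0,"y":0,"z":0,"yaw":0},
  {"x":0,"y":0,"z":0,"yaw":0},
  {"x":0,"y":0,"z":0,"yaw":0},
  {"x":0,"y":0,"z":0,"yaw":0},
  {"x":0,"y":0,"z":0,"yaw":0},
  {"x":0,"y":0,"z":0,"yaw":0},
  {"x":0,"y":0,"z":0,"yaw":0},
  {"x":0,"y":0,"z":0,"yaw":0},
  {"x":0,"y":0,"z":0,"yaw":0},
  {"x":0,"y":0,"z":0,"yaw":0},
  {"x":0,"y":0,"z":0,"yaw":0},
  {"x":0,"y":0,"z":0,"yaw":0},
  {"x":0,"y":0,"z":0,"yaw":0},
  {"x":0,"y":0,"z":0,"yaw":0},
  {"x":0,"y":0,"z":0,"yaw":0},
  {"x":0,"y":0,"z":0,"yaw":0},
  {"x":0,"y":0,"z":0,"yaw":0},
  {"x":0,"y":0,"z":0,"yaw":0},
])

```text
clock: 14.25
eef_pos: [0.5482, -0.1502, 0.055]
tool_rot: [0.187, 0.982, 0.0, -0.0]
ft_force: [0.3, 0.2, -0.6]
grip_width: 0.0003
grasp_force: 0.0
```

Emit:
move_arm([
  {"x":0,"y":0,"z":0,"yaw":0},
  {"x":0,"y":0,"z":0,"yaw":0},
  {"x":0,"y":0,"z":0,"yaw":0},
  {"x":0,"y":0,"z":0,"yaw":0},
  {"x":0,"y":0,"z":0,"yaw":0},
  {"x":0,"y":0,"z":0,"yaw":0},
  {"x":0,"y":0,"z":0,"yaw":0},
  {"x":0,"y":0,"z":0,"yaw":0},
])

```text
clock: 15.25
eef_pos: [0.5482, -0.1502, 0.055]
tool_rot: [0.187, 0.982, 0.0, -0.0]
ft_force: [-0.6, 0.2, 0.1]
grip_width: 0.0003
grasp_force: 0.0
```

```bash
python3 -c "
from workcell import bot
print(bot.job_done())"
```

```text
the job is handed in; nothing more can be done
None
```

I pointed at the clear half-round block and then at its outline for over 3 s each, saw no sign of contact or moved blocks, and handed the job in at about 15 s still pointing at the outline; no verdict came back.

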